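# Register a creasing template on the pin board

### The job

Register the aluminium creasing template on the register board: set it down on the board's pin, lightly and with its straight edge (the one beside the hole) against the fence, and slide it along the fence, feeling for the pin without forcing it down, until the hole drops over the pin and the template lies flat on the bed. Then swing the hold-down latch fully in over the template's edge, let go, and leave the other things on the table where they are.

Things in the scene. Friction and masses are not known exactly. Their poses are not given: they have to be found in the camera images.
- template: Loose flat aluminium plate, 120 (x) by 170 (y) by 6 mm thick, 0.3 to 0.5 kg, with a black bar handle on top. Origin: centre of the underside; +x points from the handle to the straight edge (at x = +60 mm) that goes against the fence, z up. It starts flat on a 3 mm cutting mat, +x pointing away from the robot within 30 degrees
- hole (a point): Centre of the template's through hole, at the underside, 35 mm from the template's origin along its +x, 25 mm from the edge that goes to the fence. The hole is 10 mm across with small chamfers
- handle (a point): Centre of the template's handle, 36 mm above the underside, straight above the origin; axes as the template's. Bar 18 mm wide (x) by 110 mm long (y), from 24 to 48 mm above the underside, on two posts at y = +-45 mm; 18 mm free between bar and plate
- board: Register board, fixed: aluminium bed 250 (x) by 340 (y) mm, its upper face (the bed) 16 mm above the origin, which is the centre of the underside; x points away from the robot within 12 degrees, z up. It carries the fence along its far edge, the register pin in its slot, and the hold-down latch near the edge that faces the robot
- bed (a point): Point on the bed at board x = +40 mm, y = 0; axes as the board's. The registered template lies with its underside on the bed and its origin here, but for a shift along y equal to the pin's y; the pin then stands 3 mm out of the hole
- fence (a point): Middle of the upper edge of the fence's face: steel bar along the board's whole y length, face at board x = +100 mm looking to -x, top 22 mm above the bed, so it also guides a template that rides on the pin
- slot (a point): Middle of the pin's slot, on the bed at board x = +75 mm. An upright steel pin, 8 mm across, 9 mm tall, top edge chamfered, is locked in it at a y of -28 to +28 mm, not measured (seen before the template covers it). With the edge on the fence the hole passes right over the pin; until it finds it the template rides on the pin's top, 9 mm above the bed
- latch (a joint): Angle of the hold-down latch, rad: 0 open, 1.85 fully in (stop), growing clockwise seen from above; starts at 0 to 0.25, stays where left, takes about 1.5 N at the knob. Bent flat lever 9 to 15 mm above the bed: a 46 mm nose that when in points along board +x and reaches 24 mm over the registered template, 3 mm above it (a template still on the pin blocks it), and a tail with a knob
- latch_pivot (a point): Centre of the latch's pivot, fixed on the board at board x = -42, y = -40 mm, 16 mm above the bed
- latch_knob (a point): Centre of the top of the latch's knob: upright black cylinder 14 mm across, from 15 to 49 mm above the bed, on the tail 60 mm from the pivot. Seen from the pivot its direction in the board's frame is 240 degrees (anticlockwise from +x) minus the joint angle; it swings on the robot's side of the pivot
- carton_a: Bystander, folding carton 75 x 90 x 65 mm; origin at the centre of the underside
- carton_b: Bystander, folding carton 75 x 80 x 60 mm; origin at the centre of the underside
- carton_c: Bystander, folding carton 50 x 80 x 75 mm; origin at the centre of the underside
- carton_d: Bystander, folding carton 60 x 60 x 60 mm; origin at the centre of the underside
- folder: Bystander, bone folder lying flat on the mat between board and template, 130 x 18 x 5 mm; origin at the centre of the underside
- loupe: Bystander, black magnifier 38 mm across and 44 mm tall standing on the bed's corner, at about board x = -88, y = +128 mm; origin at the centre of the underside
Mind the look-alikes: they are no part of the job. Leave any blue look-alike of the template alone.

How it is judged:
On the way, in this order (a step that is already met when the one before it is completed fails the run):
1. the template rests on the pin's top, 4 to 14 mm above the bed, its edge within 4 mm of the fence (z of template in the frame of bed between 0.004 and 0.014 m and x of template in the frame of bed between -0.004 and 0.004 m and contact force between template and board above 0.5 N), for 0.3 s.
2. the template has dropped over the pin and lies flat on the bed (z of template in the frame of bed between -0.002 and 0.002 m and angle between template's own z axis and vertical below 0.03 rad and x of template in the frame of bed between -0.004 and 0.004 m and y of template in the frame of bed between -0.032 and 0.032 m), for 0.2 s.
At the end, for the whole second after the job is handed in: The template lies flat on the bed (underside within 2 mm of it, tilt under 0.03 rad) with the pin in its hole (hole within 4 mm of the pin's line, template y within 32 mm of site bed), square to the board within 0.06 rad, the latch swung in beyond 1.5 rad, the template released and at rest (all of step 2 and angle between the x axis of template and the x axis of board, either way round below 0.06 rad and x of hole in the frame of bed between 0.031 and 0.039 m and value of joint latch above 1.5 rad and linear speed of template below 0.01 m/s and contact force between the fingers and template below 0.1 N); the robot touches nothing.
It fails at once if the template is forced: more than 35 N between the template and the board, its fence, pin or latch (contact force between template and board above 35 N).
It fails at once if a bystander is moved by more than 25 mm (distance of any of carton_a, carton_b, carton_c, carton_d, folder, loupe from where it was at the start of the episode above 0.025 m).
It also fails if it takes over 72 s, if anything falls off the work surface, if the arm or the gripper's body presses on something with over 40 N, if the wrist force passes 120 N, or if a joint passes its speed limit or range.

### The arm

A 7-joint arm with a two-finger parallel gripper is mounted at the origin on the work surface. World frame = base frame: x ahead of the robot, y to its left, z up, the work surface at z = 0. Lengths are in m, angles in rad, forces in N, time in s.
With the tool pointing down it reaches from about 0.4 to 0.875 m from the base axis. Payload 6.5 kg.
Tool frame: the origin (TCP) lies on the centre line of the jaws, within the pads' length; the fingertips stand 14 mm ahead of it and the grasp point (between the pads) lies 5 mm behind it; z points along the fingers, y is the line along which they close (so a half turn about z gives the same grasp; the last joint's range is limited). The gripper opens to 85 mm and grips with 20 to 120 N. Pads are 22 mm wide; open, the fingers measure 114 mm over their backs; the gripper's body (76 mm by 85 mm) begins 54 mm behind the grasp point. The pads swing forward as they close: fully open they stand 13 mm farther back than shut.
Start: joints at [1.144, 0.536, -0.004, 1.538, 0.003, 1.067, -0.071], TCP at [0.229, -0.608, 0.245] pointing down, gripper open.
Joint ranges: [-2.7, 2.7], [-0.37, 2.16], [-1.27, 1.26], [0.24, 2.4], [-1.31, 4.45], [0.19, 1.91], [-2.76, 2.76]. Speed limits (rad/s): [2.39, 2.39, 3.14, 3.14, 3.14, 3.14, 3.14].

### API

Orientations are given as a unit quaternion [w, x, y, z].
In Python, from bench import robot gives the robot as it stands.
- The arm moves only by the shell command python3 -m crank 'ROWS' [FORCE]. ROWS is JSON, a list of rows, each a list of 7 numbers: the turn, a rotation vector about the tool's x, y, z in degrees, then the shift along the tool's x, y, z in m, then the closure in counts, from 0 (fully open) to 255 (shut). A call has 1 to 20 rows; each row is the pose to reach, as a shift and turn from the pose commanded when the call began, along the tool's axes at that moment; what a row does not reach only later rows make up. A row lasts 1/8 s, in which the tool goes at most 62.5 mm and 10.7 degrees, less where a joint would pass 70% of its speed; a pose out of reach is approached as far as the arm can. A call with a gripper value outside its range is refused whole. The fingers move at their own pace and stop on an object; FORCE is the grip in N (left out, the last holds). Time passes only in rows, so rows that repeat a pose let the fingers close. It gives the time, the measured TCP pose, the force, the opening and the grip force at its end, in the units of the state.
- robot.get_obs(): the state, without advancing time (a new reading comes with each control period).
- robot.snapshot(name): name is "side" or "top"; returns the picture (384x512x3 uint8, red, green, blue); there is no depth.
- robot.calibration(name): a dict with "vfov" (degrees; the focal length in pixels is half the picture's height over the tangent of half this angle, whatever the lens; pixels are square), "cx", "cy" (the principal point, pixels), "world_from_camera" (4x4, takes a point from camera to world coordinates). Camera axes: x right, y up, looking along -z (the intrinsics and any distortion apply to the point x, -y, -z); pixel columns grow to the right and rows downward; lengths in m; the calibration is good to about 2 mm. A picture is of the moment at which its call begins. calibration takes no time and is no camera call.
- robot.finish_job(): hands the job in; it is judged then, once.
Trained networks look in the newest picture that a camera, given by its name, has taken for a name from the list of things; names that differ only in an ending like _2 or _b are one class to them, and where a whole thing is asked for, a point or a joint stands for the part that bears it (a point fixed in the world has none). Each returns a list of dicts, best first, with "score" (0 to 1); they miss things now and then, are a little off and sometimes report something else, mostly with a low value. They report only what shows in the picture. A call takes as long as a camera call. They do not tell look-alikes from the thing itself.
- robot.silhouettes(camera, query): "mask" (384x512 bool, what is visible of it) and "point" ([column, row] in pixels, amid what is visible of it).
The state is a dict: "t": time; "joint_positions": joint angles; "qvel": joint speeds; "joint_efforts": joint torques, N m; "ee_pos": TCP position; "tool_rot": TCP orientation; "contact_force": force on the tool from outside, world axes, zero at the start; "ft_torque": the same for the moment, N m; "gripper_width": finger opening in m; "gripper_force": force on a finger pad.
Only numpy, scipy, OpenCV 4.12 (cv2) and the standard library are available. Lean on these libraries where they do the work, as an engineer would, in place of code of your own. Each camera call takes 0.05 s, during which the arm holds its last target. There are 200 camera calls.

## Working session

There is one attempt and no reset: what is moved stays moved. The work goes in short steps, Python scripts to look and compute and a shell command to move; the robot and the scene stay as the last step left them, time stands still between calls to the robot, and variables do not carry over. Pictures are saved under pics/ and viewed, at most 10 in all, crops included, and the job is handed in when it is done.

```bash
ls; mkdir -p pics
python3 - <<'E'
from bench import robot
import cv2,numpy as np
o=robot.get_obs();print(o['t'],o['ee_pos'],o['tool_rot'],o['contact_force'])
for n in('top','side'):
    cv2.imwrite(f'pics/{n}0.png',robot.snapshot(n)[...,::-1]);print(n,robot.calibration(n))
E
```

```text
pics
0.0 [ 0.22923111 -0.60757934  0.24439248] [-8.47710231e-04  9.83766018e-01  1.79453780e-01 -2.11217939e-04] [0.96427437 0.08518545 0.58371789]
top {'vfov': 48.566234181664925, 'cx': 263.4298640057831, 'cy': 188.16737135341236, 'world_from_camera': array([[ 0.01512769,  0.98952766, -0.14354846,  0.3375726 ],
       [-0.99985367,  0.01382366, -0.01007732, -0.06818378],
       [-0.00798742,  0.1436799 ,  0.98959198,  1.29606251],
       [ 0.        ,  0.        ,  0.        ,  1.        ]])}
side {'vfov': 43.19619905251778, 'cx': 247.37826891663565, 'cy': 185.45127961923924, 'world_from_camera': array([[-0.80436491,  0.36970226, -0.46509928, -0.09646033],
       [-0.59400858, -0.51659665,  0.61666985,  0.76281286],
       [-0.01228449,  0.77230055,  0.63513853,  0.91213091],
       [ 0.        ,  0.        ,  0.        ,  1.        ]])}
```

View pics/top0.png

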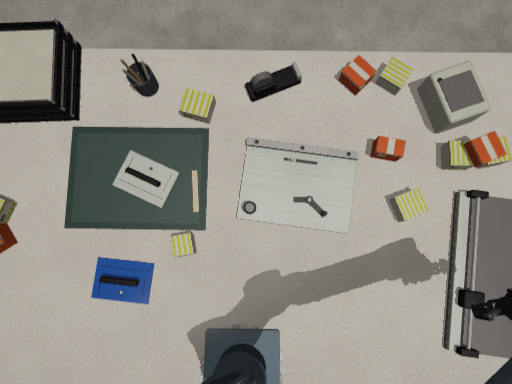

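View pics/side0.png

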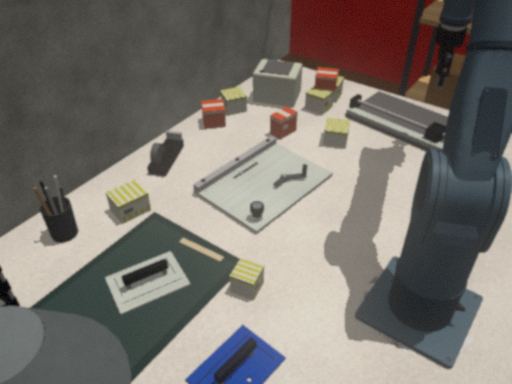

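The top view shows the silver template with its black handle at (146,179) on the mat, and a blue look-alike at (123,281). The board is at (300,185): fence at the top (300,150), slot and pin near (300,161), latch at (312,204), loupe at (249,207). The silver plate on the mat fits the description. I'll measure it and confirm with a crop.

```bash
cat > h.py <<'E'
from bench import robot
import cv2,numpy as np
from scipy.spatial.transform import Rotation as R
def cal(n):
    c=robot.calibration(n);f=192/np.tan(np.radians(c['vfov']/2));return c,f
def ray(n,px,z):
    c,f=cal(n);px=np.atleast_2d(px).astype(float);T=c['world_from_camera']
    d=np.c_[(px[:,0]-c['cx'])/f,-(px[:,1]-c['cy'])/f,-np.ones(len(px))]@T[:3,:3].T
    o=T[:3,3];return o+d*((z-o[2])/d[:,2])[:,None]
def proj(n,p):
    c,f=cal(n);T=c['world_from_camera'];q=(np.atleast_2d(p)-T[:3,3])@T[:3,:3]
    return np.c_[c['cx']+f*q[:,0]/-q[:,2],c['cy']-f*q[:,1]/-q[:,2]]
def q2R(q): return R.from_quat(np.r_[q[1:],q[0]])
E
python3 - <<'E'
from h import *
ims={n:robot.snapshot(n) for n in('top','side')}
for q,z in(('template',.009),('handle',.051),('board',.016),('latch_knob',.065),('latch',.031),('slot',.016),('hole',.009),('folder',.005)):
  for n in('top','side'):
    for s in robot.silhouettes(n,q)[:2]:
        m=s['mask'].astype(np.uint8);ys,xs=np.nonzero(m)
        r=cv2.minAreaRect(np.c_[xs,ys].astype(np.float32))
        cen=np.array([xs.mean(),ys.mean()])
        c4=ray(n,cv2.boxPoints(r),z)[:,:2]
        print(q,n,round(s['score'],2),'pt',np.round(s['point']),'n',len(xs),'cen',cen.round(1),'w',ray(n,cen,z)[0,:2].round(4))
        if n=='top': print('   box',c4.round(3).tolist(), 'sides',np.linalg.norm(c4[0]-c4[1]).round(3),np.linalg.norm(c4[1]-c4[2]).round(3))
t=ims['top'][...,::-1]
a=cv2.resize(t[140:220,95:215],None,fx=4,fy=4,interpolation=cv2.INTER_CUBIC)
b=cv2.resize(t[130:240,230:365],None,fx=5,fy=5,interpolation=cv2.INTER_CUBIC)
cv2.imwrite('pics/tpl.png',a);cv2.imwrite('pics/brd.png',b)
E
```

```text
template top 0.75 pt [142. 179.] n 2135 cen [145.4 179. ] w [0.5476 0.3079]
   box [[0.529, 0.409], [0.643, 0.361], [0.567, 0.204], [0.455, 0.254]] sides 0.124 0.174
template top 0.69 pt [126. 279.] n 2335 cen [122.6 280.6] w [0.2411 0.359 ]
   box [[0.191, 0.448], [0.311, 0.442], [0.293, 0.269], [0.173, 0.278]] sides 0.121 0.173
template side 0.72 pt [147. 278.] n 3015 cen [146.4 281.9] w [0.5457 0.3146]
template side 0.62 pt [239. 363.] n 3487 cen [238.7 361. ] w [0.2449 0.349 ]
handle top 0.8 pt [124. 276.] n 2412 cen [122.7 280.5] w [0.2445 0.3449]
   box [[0.193, 0.432], [0.314, 0.426], [0.297, 0.258], [0.176, 0.266]] sides 0.121 0.169
handle top 0.78 pt [145. 182.] n 2175 cen [145.6 178.7] w [0.5416 0.295 ]
   box [[0.523, 0.395], [0.635, 0.347], [0.56, 0.192], [0.45, 0.241]] sides 0.121 0.172
handle side 0.89 pt [241. 363.] n 3488 cen [238.5 360.9] w [0.2296 0.3682]
handle side 0.79 pt [148. 282.] n 3027 cen [146.4 282. ] w [0.5157 0.3354]
board top 0.55 pt [297. 187.] n 9240 cen [297.9 185. ] w [ 0.5345 -0.1597]
   box [[0.425, 0.03], [0.686, 0.003], [0.645, -0.347], [0.387, 
[... 670 characters left out ...]
 [[0.428, 0.027], [0.685, -0.001], [0.641, -0.347], [0.388, -0.31]] sides 0.258 0.349
slot side 0.63 pt [263. 184.] n 6711 cen [261.1 182.9] w [ 0.534  -0.1401]
hole top 0.77 pt [125. 284.] n 2309 cen [122.6 280.8] w [0.2405 0.359 ]
   box [[0.19, 0.449], [0.31, 0.443], [0.293, 0.27], [0.173, 0.278]] sides 0.12 0.174
hole top 0.61 pt [146. 179.] n 2147 cen [145.7 179. ] w [0.5477 0.3069]
   box [[0.529, 0.409], [0.641, 0.363], [0.568, 0.205], [0.457, 0.253]] sides 0.122 0.174
hole side 0.86 pt [149. 282.] n 2908 cen [146.7 282. ] w [0.5448 0.3143]
hole side 0.75 pt [238. 364.] n 3439 cen [238.3 361.1] w [0.2454 0.3496]
folder side 0.83 pt [202. 248.] n 311 cen [201.4 249.5] w [0.5107 0.1562]
```

View pics/tpl.png

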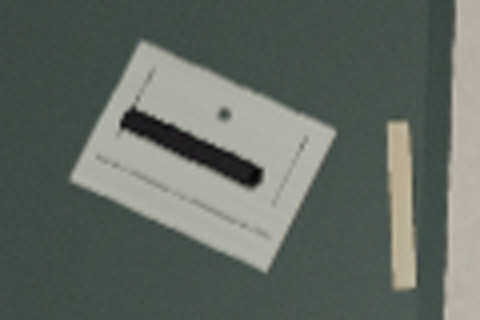

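View pics/brd.png

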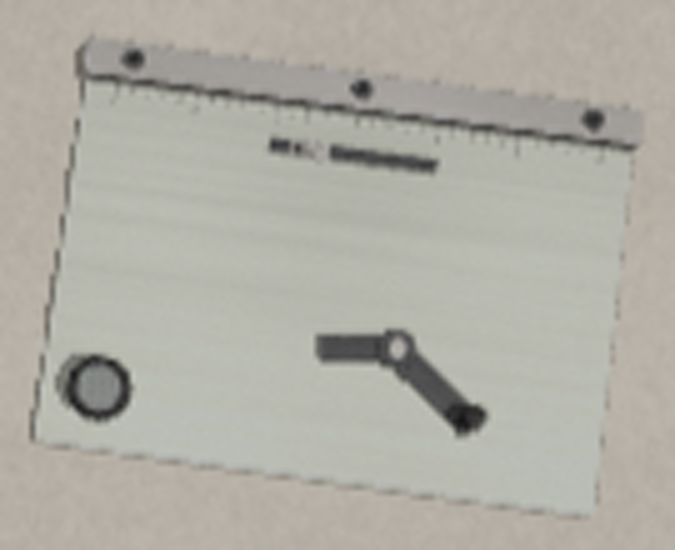

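The crop confirms it: the silver plate on the mat has its hole at about (151,168), on the far side, so +x points away from the robot. In the board crop the pin is the bright spot in the slot at about (292.6,160), the pivot is at (309.4,199.2), and the knob is at (323,213.6).

```bash
cat > fit.py <<'E'
from h import *
from scipy.optimize import least_squares
def crop(p,x0,y0,s): return (np.array(p,float)+.5)/s-.5+[x0,y0]
B=crop([(33,441),(592,517),(84,80),(634,149),(397,346),(271,146),(436,166)],230,130,5)
Bm=np.array([(-125,170,16),(-125,-170,16),(100,170,19),(100,-170,19),(-42,-40,32),(75,0,16),(75,0,16)])/1e3
def tf(p,m): c,s=np.cos(p[2]),np.sin(p[2]); return np.c_[p[0]+c*m[:,0]-s*m[:,1],p[1]+s*m[:,0]+c*m[:,1],m[:,2]+(p[3] if len(p)>3 else 0)]
def rb(p):
    r=proj('top',tf(p,Bm))-B
    sl=(r[5]+r[6])/2
    return np.r_[r[:5].ravel(),sl]
sb=least_squares(rb,[.53,-.16,-.1],loss='soft_l1')
T=crop([(142,40),(336,130),(268,272),(70,181),(224,113)],95,140,4)
Tm=np.array([(60,85,6),(60,-85,6),(-60,-85,6),(-60,85,6),(35,0,6)])/1e3
st=least_squares(lambda p:(proj('top',tf(np.r_[p,.003],Tm))-T).ravel(),[.54,.3,-.4],loss='soft_l1')
pb,pt=sb.x,st.x
if __name__=='__main__':
    print('board',pb.round(4),np.degrees(pb[2]).round(2),sb.fun.round(2))
    print('tmpl',pt.round(4),np.degrees(pt[2]).round(2),st.fun.round(2))
    print('handle check',proj('top',tf(np.r_[pt,.003],np.array([[0,0,.048]]))),'seen',crop([(192,148)],95,140,4))
    Rb=np.array([[np.cos(pb[2]),-np.sin(pb[2])],[np.sin(pb[2]),np.cos(pb[2])]])
    for nm,px,z in(('pin',crop((313,150),230,130,5),.025),('pivot',B[4],.032),('knob',crop((466,414),230,130,5),.065),('loupe',crop((98,387),230,130,5),.06)):
        w=ray('top',px,z)[0,:2];print(nm,w.round(4),'board',((w-pb[:2])@Rb).round(4))
    # overlays
    out=[]
    for n in('top','side'):
        im=cv2.resize(cv2.imread(f'pics/{n}0.png'),None,fx=3,fy=3,interpolation=cv2.INTER_CUBIC)
        def dr(p,m,c): cv2.polylines(im,[((proj(n,tf(p,np.array(m)/1e3))+.5)*3*4-2).astype(int)],True,c,1,cv2.LINE_AA,2)
        dr(pb,[(-125,170,16),(-125,-170,16),(100,-170,16),(100,170,16)],(0,0,255))
        dr(pb,[(100,170,38),(100,-170,38)],(255,0,0))
        dr(np.r_[pt,.003],[(60,85,6),(60,-85,6),(-60,-85,6),(-60,85,6)],(0,0,255))
        dr(np.r_[pt,.003],[(9,55,48),(9,-55,48),(-9,-55,48),(-9,55,48)],(0,255,0))
        out.append(im[380:720,290:1090] if n=='top' else im[400:940,250:1010])
    cv2.imwrite('pics/ov_side.png',out[1]);cv2.imwrite('pics/ov_top.png',out[0])
E
python3 fit.py
```

```text
board [ 0.5359 -0.1574 -0.1187] -6.8 [-0.24  0.01  0.48 -0.09 -0.09 -0.28  0.01  0.18  0.07  0.42 -0.2  -0.25]
tmpl [ 0.5497  0.3076 -0.4129] -23.66 [-0.26  0.19  0.33 -0.01 -0.04 -0.17 -0.06 -0.28  0.05  0.28]
handle check [[141.57799688 175.99247785]] seen [[142.625 176.625]]
pin [ 0.6111 -0.1415] board [0.0728 0.0247]
pivot [ 0.4907 -0.192 ] board [-0.0408 -0.0397]
knob [ 0.4476 -0.2286] board [-0.0792 -0.0812]
loupe [ 0.4608 -0.0149] board [-0.0915  0.1326]
```

View pics/ov_side.png

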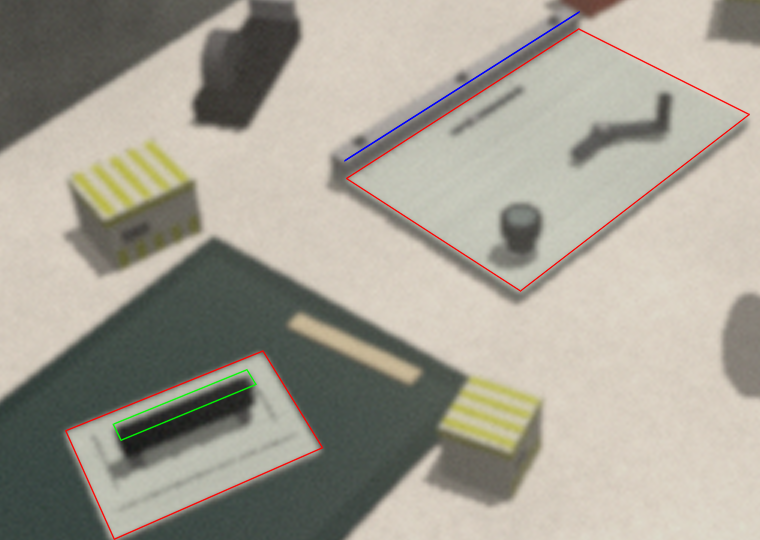

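The overlay fits both the plate and the board well: the side-view outlines coincide, and the pivot and loupe match their nominal positions. The pin is at board y of about +25 mm. Next I'll work out the approach.

```bash
cat > go.py <<'E'
from h import *
from fit import pb,pt
def yawR(deg): # tool z down, tool y at world azimuth deg
    a=np.radians(deg);y=np.array([np.cos(a),np.sin(a),0]);z=np.array([0,0,-1.]);return R.from_matrix(np.c_[np.cross(y,z),y,z])
def rel(p,deg,o=None):
    o=o or robot.get_obs();R0=q2R(o['tool_rot']);d=R0.inv().apply(np.array(p)-o['ee_pos']);w=np.degrees((R0.inv()*yawR(deg)).as_rotvec())
    print('turn',w.round(1),'shift',d.round(4));return d,w
def b2w(x,y): c,s=np.cos(pb[2]),np.sin(pb[2]);return np.array([pb[0]+c*x-s*y,pb[1]+s*x+c*y])
def w2b(p): c,s=np.cos(pb[2]),np.sin(pb[2]);return np.array([[c,s],[-s,c]])@(np.array(p)[:2]-pb[:2])
E
python3 - <<'E'
from go import *
rel([.5,-.3,.245],-69.3)
rel([.56,-.1,.245],-69.3)
rel([.57,.1,.245],-23.7)
rel([pt[0],pt[1],.15],-23.7)
E
```

```text
turn [ 0.  0. -0.] shift [ 3.619e-01 -1.928e-01  3.000e-04]
turn [ 0.  0. -0.] shift [ 4.886e-01 -3.587e-01  3.000e-04]
turn [  0.    0.  -45.6] shift [ 5.686e-01 -5.423e-01  3.000e-04]
turn [  0.    0.  -45.6] shift [ 0.6229 -0.7437  0.0953]
```

```bash
python3 -m crank '[[0,0,0,0.05,-0.027,0,0],[0,0,0,0.103,-0.055,0,0],[0,0,0,0.155,-0.082,0,0],[0,0,0,0.207,-0.11,0,0],[0,0,0,0.258,-0.138,0,0],[0,0,0,0.31,-0.165,0,0],[0,0,0,0.36,-0.193,0,0],[0,0,-5,0.395,-0.235,0,0],[0,0,-10,0.427,-0.277,0,0],[0,0,-16,0.46,-0.32,0,0],[0,0,-22,0.49,-0.36,0,0],[0,0,-28,0.51,-0.406,0,0],[0,0,-34,0.53,-0.452,0.01,0],[0,0,-40,0.55,-0.498,0.02,0],[0,0,-45.6,0.569,-0.543,0.035,0],[0,0,-45.6,0.583,-0.595,0.05,0],[0,0,-45.6,0.597,-0.645,0.065,0],[0,0,-45.6,0.61,-0.695,0.08,0],[0,0,-45.6,0.623,-0.744,0.095,0],[0,0,-45.6,0.623,-0.744,0.095,0]]' 40
python3 - <<'E'
from go import *
rel([pt[0],pt[1],.034],np.degrees(pt[2]))
im=robot.snapshot('side');cv2.imwrite('pics/s1.png',cv2.resize(im[150:384,40:320,::-1],None,fx=2.5,fy=2.5,interpolation=cv2.INTER_CUBIC))
E
```

```text
t: 3.5
ee_pos: [0.5467, 0.3135, 0.1492]
tool_rot: [-0.002, 0.835, 0.55, -0.0]
contact_force: [0.3, 0.5, 0.4]
gripper_width: 0.0852
gripper_force: 0.0
turn [-0.2 -0.1  0.4] shift [-0.0043  0.0055  0.1152]
```

```bash
python3 -m crank '[[0,0,0,0,0,0.02,0],[0,0,0,0,0,0.04,0],[0,0,0,0,0,0.05,0],[0,0,0,0,0,0.05,0]]'
python3 - <<'E'
from go import *
rel([pt[0],pt[1],.034],np.degrees(pt[2]))
im=robot.snapshot('side');cv2.imwrite('pics/s1.png',cv2.resize(im[150:384,40:320,::-1],None,fx=2.5,fy=2.5,interpolation=cv2.INTER_CUBIC))
E
```

```text
t: 4.05
ee_pos: [0.5492, 0.307, 0.099]
tool_rot: [-0.0, 0.838, 0.546, -0.001]
contact_force: [-0.7, 0.2, 0.7]
gripper_width: 0.0856
gripper_force: 0.0
turn [-0.1  0.1 -0.1] shift [0.0009 0.0003 0.065 ]
```

View pics/s1.png

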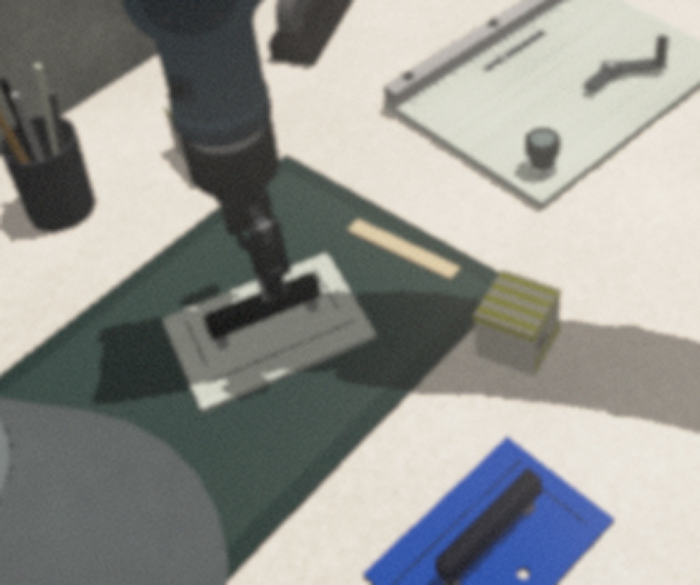

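The side view shows the gripper centred over the silver plate's handle. I'll descend, close and lift.

```bash
python3 -m crank '[[0,0,0,0,0,0.025,0],[0,0,0,0,0,0.05,0],[0,0,0,0.001,0,0.06,0],[0,0,0,0.001,0,0.065,0],[0,0,0,0.001,0,0.065,0],[0,0,0,0.001,0,0.065,120],[0,0,0,0.001,0,0.065,255],[0,0,0,0.001,0,0.065,255],[0,0,0,0.001,0,0.065,255],[0,0,0,0.001,0,0.065,255],[0,0,0,0.001,0,0.065,255],[0,0,0,0.001,0,0.065,255]]' 60
```

```text
t: 5.6
ee_pos: [0.5504, 0.3089, 0.0356]
tool_rot: [0.0, 0.837, 0.547, 0.0]
contact_force: [0.7, -0.2, 4.1]
gripper_width: 0.0168
gripper_force: 59.9
```

```bash
python3 -m crank '[[0,0,0,0,0,-0.02,255],[0,0,0,0,0,-0.06,255],[0,0,0,0,0,-0.1,255],[0,0,0,0,0,-0.1,255]]'
python3 - <<'E'
from go import *
rel([*b2w(.03,.007),.135],np.degrees(pb[2]))
E
```

```text
t: 6.1
ee_pos: [0.5517, 0.3102, 0.1392]
tool_rot: [-0.0, 0.837, 0.547, 0.003]
contact_force: [0.3, 0.6, -3.8]
gripper_width: 0.0168
gripper_force: 59.1
turn [  0.2  -0.3 -16.9] shift [-0.4191  0.2003  0.0027]
```

```bash
python3 -m crank '[[0,0,-1,-0.02,0.01,0,255],[0,0,-3,-0.06,0.029,0,255],[0,0,-5,-0.105,0.05,0,255],[0,0,-7,-0.15,0.072,0,255],[0,0,-9,-0.195,0.093,0,255],[0,0,-11,-0.24,0.115,0,255],[0,0,-13,-0.285,0.136,0,255],[0,0,-15,-0.33,0.158,0,255],[0,0,-16,-0.37,0.177,0,255],[0,0,-17,-0.4,0.191,0,255],[0,0,-17,-0.419,0.2,0,255],[0,0,-17,-0.419,0.2,0,255],[0,0,-17,-0.419,0.2,0,255],[0,0,-17,-0.419,0.2,0,255]]'
python3 - <<'E'
from go import *
o=robot.get_obs();print(w2b(o['ee_pos']));rel([*b2w(.03,.007),.07],np.degrees(pb[2]))
im=robot.snapshot('top')[130:240,230:365,::-1];cv2.imwrite('pics/t2.png',cv2.resize(im,None,fx=5,fy=5,interpolation=cv2.INTER_CUBIC))
E
```

```text
t: 7.85
ee_pos: [0.5647, -0.1532, 0.1353]
tool_rot: [-0.0, 0.747, 0.665, 0.0]
contact_force: [-0.4, 0.5, -3.3]
gripper_width: 0.0171
gripper_force: 59.0
[0.02808703 0.00755439]
turn [-0.  -0.1  0.2] shift [-0.0006  0.0019  0.0653]
```

View pics/t2.png

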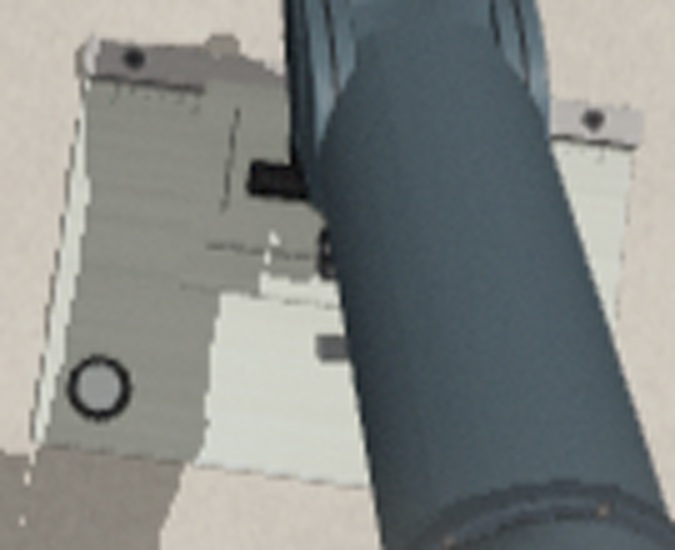

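```bash
python3 - <<'E'
from go import *
px=(np.array([248,178])+.5)/5-.5+[230,130];w=ray('top',px,.146)[0,:2];print('handle end board',w2b(w))
E
python3 -m crank '[[0,0,0,0,0.001,0.02,255],[0,0,0,0,0.003,0.045,255],[0,0,0,0,0.005,0.06,255],[0,0,0,0,0.006,0.067,255],[0,0,0,0,0.006,0.067,255],[0,0,0,0,0.006,0.067,255]]'
python3 - <<'E'
from go import *
print(w2b(robot.get_obs()['ee_pos']))
E
```

```text
handle end board [0.02577209 0.06200341]
t: 8.65
ee_pos: [0.5711, -0.156, 0.0689]
tool_rot: [0.0, 0.747, 0.664, 0.0]
contact_force: [0.2, -0.2, -4.0]
gripper_width: 0.0172
gripper_force: 58.8
[0.03475406 0.00553779]
```

```bash
python3 -m crank '[[0,0,0,0,0.001,0.004,255],[0,0,0,0,0.002,0.008,255],[0,0,0,0,0.002,0.01,255],[0,0,0,0,0.002,0.011,255],[0,0,0,0,0.002,0.011,255]]'
python3 - <<'E'
from go import *
print(w2b(robot.get_obs()['ee_pos']))
E
```

```text
t: 9.28
ee_pos: [0.5724, -0.1562, 0.0575]
tool_rot: [-0.0, 0.747, 0.664, -0.0]
contact_force: [-2.4, 0.1, 0.5]
gripper_width: 0.0169
gripper_force: 59.5
[0.0360768  0.00550571]
```

```bash
python3 -m crank '[[0,0,0,0,0.001,0,255],[0,0,0,0,0.002,0,255],[0,0,0,0,0.002,0,255]]'; python3 -m crank '[[0,0,0,0,0.001,0,255],[0,0,0,0,0.002,0,255],[0,0,0,0,0.002,0,255]]';python3 - <<'E'
from go import *
print(w2b(robot.get_obs()['ee_pos']))
E
```

```text
t: 9.65
ee_pos: [0.5735, -0.1564, 0.0575]
tool_rot: [-0.001, 0.747, 0.664, -0.001]
contact_force: [-5.6, 0.1, 4.4]
gripper_width: 0.0172
gripper_force: 60.3
t: 10.02
ee_pos: [0.5756, -0.1566, 0.0574]
tool_rot: [-0.001, 0.747, 0.664, -0.001]
contact_force: [-5.4, 1.3, 4.7]
gripper_width: 0.0175
gripper_force: 60.1
[0.03929205 0.00549293]
```

```bash
python3 -m crank '[[0,0,0,0,0.001,0,255],[0,0,0,0,0.001,0,255]]'; python3 -m crank '[[0,0,0,0,0.001,0,255],[0,0,0,0,0.001,0,255]]';python3 - <<'E'
from go import *
print(w2b(robot.get_obs()['ee_pos']))
E
```

```text
t: 10.28
ee_pos: [0.5763, -0.1566, 0.0574]
tool_rot: [-0.001, 0.747, 0.664, -0.001]
contact_force: [-6.7, -0.1, 5.5]
gripper_width: 0.0171
gripper_force: 60.3
t: 10.52
ee_pos: [0.5764, -0.1566, 0.0574]
tool_rot: [-0.002, 0.747, 0.664, -0.002]
contact_force: [-8.9, 1.0, 8.4]
gripper_width: 0.0172
gripper_force: 60.9
[0.04011844 0.00559377]
```

```bash
python3 -m crank '[[0,0,0,0.001,-0.0005,-0.0005,255],[0,0,0,0.003,-0.0005,-0.0005,255],[0,0,0,0.005,-0.0005,-0.0005,255],[0,0,0,0.006,-0.0005,-0.0005,255]]'; python3 -m crank '[[0,0,0,0.002,0,0,255],[0,0,0,0.004,0,0,255],[0,0,0,0.004,0,0,255]]';python3 - <<'E'
from go import *
print(w2b(robot.get_obs()['ee_pos']))
E
```

```text
t: 11.02
ee_pos: [0.5767, -0.155, 0.0577]
tool_rot: [0.001, 0.748, 0.663, -0.003]
contact_force: [-6.6, -7.2, 3.8]
gripper_width: 0.0169
gripper_force: 60.1
t: 11.4
ee_pos: [0.5772, -0.1507, 0.0577]
tool_rot: [0.0, 0.748, 0.664, -0.003]
contact_force: [-6.7, -6.4, 4.6]
gripper_width: 0.0172
gripper_force: 60.0
[0.04017536 0.01155359]
```

```bash
python3 -m crank '[[0,0,0,0.0015,0,0,255],[0,0,0,0.003,0,0,255],[0,0,0,0.0045,0,0,255],[0,0,0,0.006,0,0,255],[0,0,0,0.007,0,0,255],[0,0,0,0.007,0,0,255]]'; python3 -m crank '[[0,0,0,0.001,0,0,255],[0,0,0,0.002,0,0,255],[0,0,0,0.003,0,0,255],[0,0,0,0.003,0,0,255]]';python3 - <<'E'
from go import *
print(w2b(robot.get_obs()['ee_pos']))
E
```

```text
t: 12.15
ee_pos: [0.5781, -0.1437, 0.0576]
tool_rot: [0.0, 0.748, 0.664, -0.003]
contact_force: [-6.3, -6.0, 3.2]
gripper_width: 0.0171
gripper_force: 60.0
t: 12.65
ee_pos: [0.5785, -0.1405, 0.0576]
tool_rot: [0.0, 0.748, 0.664, -0.003]
contact_force: [-5.7, -6.1, 2.4]
gripper_width: 0.0171
gripper_force: 59.8
[0.04022894 0.02186599]
```

```bash
python3 -m crank '[[0,0,0,0.0005,0,0.0005,255],[0,0,0,0.001,0,0.001,255],[0,0,0,0.0015,0,0.001,255],[0,0,0,0.0015,0,0.001,255]]'; python3 -m crank '[[0,0,0,0.0005,0,0,255],[0,0,0,0.001,0,0,255],[0,0,0,0.0015,0,0,255],[0,0,0,0.0015,0,0,255]]';python3 - <<'E'
from go import *
print(w2b(robot.get_obs()['ee_pos']))
E
```

```text
t: 13.15
ee_pos: [0.5784, -0.1404, 0.0573]
tool_rot: [0.001, 0.748, 0.663, -0.004]
contact_force: [-9.7, -8.6, 12.3]
gripper_width: 0.0173
gripper_force: 60.9
t: 13.65
ee_pos: [0.5784, -0.1399, 0.0573]
tool_rot: [0.001, 0.749, 0.663, -0.004]
contact_force: [-8.7, -10.5, 10.4]
gripper_width: 0.0171
gripper_force: 60.9
[0.04014609 0.02239869]
```

```bash
python3 -m crank '[[0,0,0,0,0,-0.0007,255],[0,0,0,0,0,-0.0007,255]]'; python3 -m crank '[[0,0,0,0.0005,0,0,255],[0,0,0,0.001,0,0,255],[0,0,0,0.001,0,0,255]]';python3 - <<'E'
from go import *
print(w2b(robot.get_obs()['ee_pos']))
E
```

```text
t: 13.9
ee_pos: [0.5789, -0.1371, 0.0572]
tool_rot: [0.0, 0.748, 0.664, -0.002]
contact_force: [-4.0, -2.6, -3.5]
gripper_width: 0.0172
gripper_force: 59.0
t: 14.28
ee_pos: [0.5794, -0.1338, 0.0568]
tool_rot: [-0.001, 0.748, 0.664, -0.001]
contact_force: [-4.7, -3.0, -3.7]
gripper_width: 0.0171
gripper_force: 59.1
[0.04034151 0.02859118]
```

```bash
python3 -m crank '[[0,0,0,0,0,0.001,255],[0,0,0,0,0,0.001,255]]'
python3 - <<'E'
from go import *
o=robot.get_obs();print(w2b(o['ee_pos']),w2b(o['contact_force']+np.r_[pb[:2],0]))
E
```

```text
t: 14.52
ee_pos: [0.5793, -0.1337, 0.0561]
tool_rot: [-0.001, 0.748, 0.664, -0.002]
contact_force: [-5.7, -3.0, 0.8]
gripper_width: 0.0173
gripper_force: 59.6
[0.04027253 0.02866276] [-5.27765565 -3.62240327]
```

```bash
python3 -m crank '[[0,0,0,-0.0005,0,0,255],[0,0,0,-0.001,-0.0005,0,255],[0,0,0,-0.0015,-0.0005,0,255]]'
python3 - <<'E'
from go import *
o=robot.get_obs();print(w2b(o['ee_pos']),w2b(o['contact_force']+np.r_[pb[:2],0]))
E
```

```text
t: 14.9
ee_pos: [0.5793, -0.1338, 0.0561]
tool_rot: [-0.001, 0.747, 0.664, -0.0]
contact_force: [-5.5, 0.5, -1.6]
gripper_width: 0.0171
gripper_force: 59.3
[0.04024051 0.02854233] [-5.52450947 -0.16960259]
```

```bash
python3 -m crank '[[0,0,0,0,-0.0005,0.0005,255],[0,0,0,0,-0.001,0.001,255],[0,0,0,0,-0.001,0.001,255]]'
python3 - <<'E'
from go import *
o=robot.get_obs();print(w2b(o['ee_pos']),w2b(o['contact_force']+np.r_[pb[:2],0]),q2R(o['tool_rot']).as_matrix()[:,2].round(4))
E
```

```text
t: 15.28
ee_pos: [0.5792, -0.134, 0.0555]
tool_rot: [-0.0, 0.747, 0.664, 0.0]
contact_force: [-3.8, 0.3, -0.8]
gripper_width: 0.017
gripper_force: 59.5
[0.04019472 0.02835666] [-3.82829494 -0.20310197] [ 1.e-04  3.e-04 -1.e+00]
```

```bash
python3 -m crank '[[0,0,0,0,0,0.0005,255],[0,0,0,0,-0.0005,0.001,255],[0,0,0,0,-0.0005,0.001,255]]'
python3 - <<'E'
from go import *
o=robot.get_obs();print(w2b(o['ee_pos']),w2b(o['contact_force']+np.r_[pb[:2],0]))
E
```

```text
t: 15.65
ee_pos: [0.5792, -0.1341, 0.0545]
tool_rot: [0.0, 0.747, 0.664, 0.0]
contact_force: [-2.0, 0.0, -2.3]
gripper_width: 0.0171
gripper_force: 59.1
[0.04017827 0.0282461 ] [-1.95793182 -0.21899126]
```

```bash
python3 -m crank '[[0,0,0,0,0,0.001,255],[0,0,0,0,0,0.002,255],[0,0,0,0,0,0.002,255]]'; python3 -m crank '[[0,0,0,0,0,0.001,255],[0,0,0,0,0,0.002,255],[0,0,0,0,0,0.002,255]]';  python3 - <<'E'
from go import *
o=robot.get_obs();print(w2b(o['ee_pos']),w2b(o['contact_force']+np.r_[pb[:2],0]))
E
```

```text
t: 16.02
ee_pos: [0.5791, -0.1342, 0.0524]
tool_rot: [0.0, 0.747, 0.664, 0.0]
contact_force: [0.2, -0.2, -4.3]
gripper_width: 0.0171
gripper_force: 59.0
t: 16.4
ee_pos: [0.5788, -0.1342, 0.0504]
tool_rot: [0.0, 0.747, 0.664, 0.0]
contact_force: [-0.7, -0.2, -3.8]
gripper_width: 0.0173
gripper_force: 59.0
[0.03985479 0.02808042] [-0.70231301 -0.32553043]
```

Dropping freely over the pin. Bed contact is expected at a TCP z of about 0.048.

```bash
python3 -m crank '[[0,0,0,0,0,0.001,255],[0,0,0,0,0,0.0015,255],[0,0,0,0,0,0.0015,255]]'; python3 -m crank '[[0,0,0,0,0,0.0005,255],[0,0,0,0,0,0.001,255],[0,0,0,0,0,0.001,255],[0,0,0,0,0,0.001,255]]';  python3 - <<'E'
from go import *
o=robot.get_obs();print(w2b(o['ee_pos']),w2b(o['contact_force']+np.r_[pb[:2],0]))
E
```

```text
t: 16.77
ee_pos: [0.5787, -0.1342, 0.049]
tool_rot: [0.0, 0.747, 0.664, 0.0]
contact_force: [0.3, -0.9, -3.8]
gripper_width: 0.0171
gripper_force: 59.0
t: 17.27
ee_pos: [0.5787, -0.1343, 0.0486]
tool_rot: [0.0, 0.747, 0.664, -0.0]
contact_force: [-3.2, 0.8, 5.6]
gripper_width: 0.0168
gripper_force: 60.3
[0.03975939 0.02805624] [-3.31219907  0.3876905 ]
```

```bash
python3 -m crank '[[0,0,0,0,0,-0.0005,255],[0,0,0,0,0,-0.0005,150],[0,0,0,0,0,-0.0005,150],[0,0,0,0,0,-0.0005,150],[0,0,0,0,0,-0.0005,150],[0,0,0,0,0,-0.02,150],[0,0,0,0,0,-0.05,150],[0,0,0,0,0,-0.09,150],[0,0,0,0,0,-0.12,150],[0,0,0,0,0,-0.12,150]]'
python3 - <<'E'
from go import *
import fit
o=robot.get_obs()
# knob, from the first pictures, refined by both views
k=ray('top',fit.crop((466,414),230,130,5),.065)[0,:2]
v=w2b(k)-np.array([-.042,-.04]);print('r',np.hypot(*v),'joint',240-np.degrees(np.arctan2(v[1],v[0]))%360)
im=robot.snapshot('side');cv2.imwrite('pics/s3.png',cv2.resize(im[100:240,180:360,::-1],None,fx=4,fy=4,interpolation=cv2.INTER_CUBIC))
E
```

```text
t: 18.52
ee_pos: [0.5807, -0.1345, 0.1719]
tool_rot: [0.003, 0.747, 0.664, 0.002]
contact_force: [1.0, -0.7, 0.1]
gripper_width: 0.0349
gripper_force: 0.0
r 0.05551269936611824 joint 12.10587520995395
```

View pics/s3.png

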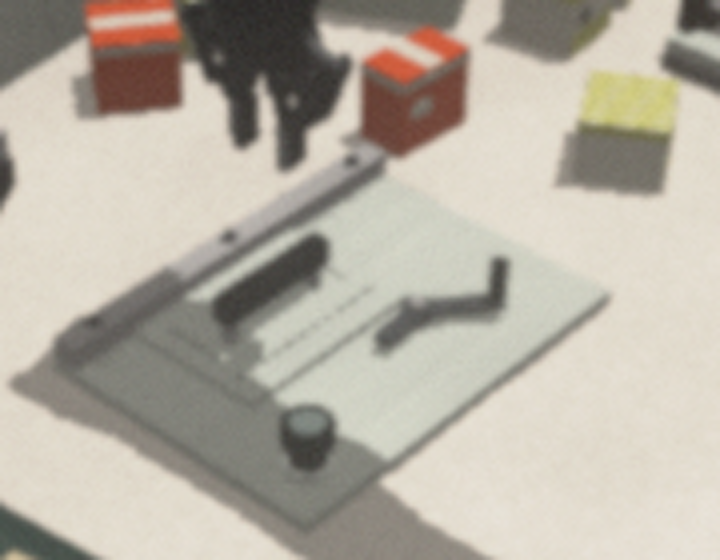

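The side view shows the template flat on the bed against the fence, its handle near (247,170), with the latch still open and the knob top at about (304.6,165). Next I'll work out the latch arc.

Run:
```python
from go import *
o=robot.get_obs()
k=ray('side',[304.7,165.3],.065)[0,:2];v=w2b(k)-np.array([-.042,-.04]);print('side knob',w2b(k),np.hypot(*v),np.degrees(np.arctan2(v[1],v[0]))%360)
a=np.radians(229);kx=np.array([-.042,-.04])+.06*np.array([np.cos(a),np.sin(a)])
rel([*b2w(*kx),.11],np.degrees(pb[2]),o)
print(kx)
for d in range(0,102,6):   # shift along tool x(=board y), y(=board x) from knob start
    b=np.radians(229-d);p=np.array([-.042,-.04])+.06*np.array([np.cos(b),np.sin(b)])-kx;print(d,p[1].round(4),p[0].round(4))
```

```text
side knob [-0.08308211 -0.08284884] 0.059361296372543 226.2058878366747
turn [0.2 0.  0.1] shift [-0.1131 -0.1222  0.0597]
[-0.08136354 -0.08528257]
0 0.0 0.0
6 0.0044 -0.0045
12 0.0092 -0.0086
18 0.0144 -0.0121
24 0.0199 -0.015
30 0.0257 -0.0174
36 0.0318 -0.0191
42 0.038 -0.0202
48 0.0442 -0.0206
54 0.0505 -0.0204
60 0.0567 -0.0195
66 0.0628 -0.018
72 0.0687 -0.0159
78 0.0744 -0.0131
84 0.0797 -0.0098
90 0.0846 -0.0059
96 0.0892 -0.0016
```

```bash
python3 -m crank '[[0,0,0,-0.03,-0.03,0,90],[0,0,0,-0.07,-0.075,0.02,90],[0,0,0,-0.1,-0.11,0.04,90],[0,0,0,-0.112,-0.122,0.06,90],[0,0,0,-0.112,-0.122,0.06,90],[0,0,0,-0.112,-0.122,0.06,90]]' 20
python3 - <<'E'
from go import *
o=robot.get_obs();print(w2b(o['ee_pos']))
rel([*b2w(-.082,-.084),.051],np.degrees(pb[2]),o)
E
```

```text
t: 19.32
ee_pos: [0.4456, -0.2303, 0.1085]
tool_rot: [0.0, 0.747, 0.665, 0.001]
contact_force: [-0.7, -0.4, -0.0]
gripper_width: 0.0554
gripper_force: 0.0
[-0.08102634 -0.0830924 ]
turn [ 0.1 -0.   0.1] shift [-0.0009 -0.001   0.0575]
```

```bash
python3 -m crank '[[0,0,0,0,-0.001,0.025,90],[0,0,0,-0.001,-0.001,0.05,90],[0,0,0,-0.001,-0.001,0.057,90],[0,0,0,-0.001,-0.001,0.057,90],[0,0,0,-0.001,-0.001,0.057,200],[0,0,0,-0.001,-0.001,0.057,255],[0,0,0,-0.001,-0.001,0.057,255],[0,0,0,-0.001,-0.001,0.057,255],[0,0,0,-0.001,-0.001,0.057,255]]' 20
python3 - <<'E'
from go import *
o=robot.get_obs();v=w2b(o['ee_pos'])+[.042,.04];print(w2b(o['ee_pos']),np.hypot(*v),np.degrees(np.arctan2(v[1],v[0]))%360)
E
```

```text
t: 20.45
ee_pos: [0.4447, -0.232, 0.0518]
tool_rot: [0.001, 0.747, 0.665, 0.001]
contact_force: [2.3, 2.1, 6.7]
gripper_width: 0.0136
gripper_force: 20.8
[-0.08172991 -0.08481777] 0.059892386214360584 228.44376098405144
```

```bash
python3 -m crank '[[0,0,0,0,0,-0.002,255],[0,0,6,0.0044,-0.0045,-0.002,255],[0,0,12,0.0092,-0.0086,-0.002,255],[0,0,18,0.0144,-0.0121,-0.002,255],[0,0,24,0.0199,-0.015,-0.002,255],[0,0,30,0.0257,-0.0174,-0.002,255],[0,0,36,0.0318,-0.0191,-0.002,255],[0,0,42,0.038,-0.0202,-0.002,255],[0,0,48,0.0442,-0.0206,-0.002,255],[0,0,54,0.0505,-0.0204,-0.002,255],[0,0,60,0.0567,-0.0195,-0.002,255],[0,0,66,0.0628,-0.018,-0.002,255],[0,0,72,0.0687,-0.0159,-0.002,255],[0,0,78,0.0744,-0.0131,-0.002,255],[0,0,84,0.0797,-0.0098,-0.002,255],[0,0,90,0.0846,-0.0059,-0.002,255],[0,0,94,0.0877,-0.003,-0.002,255],[0,0,94,0.0877,-0.003,-0.002,255],[0,0,94,0.0877,-0.003,-0.002,255]]'
python3 - <<'E'
from go import *
o=robot.get_obs();v=w2b(o['ee_pos'])+[.042,.04];print(w2b(o['ee_pos']),np.hypot(*v),np.degrees(np.arctan2(v[1],v[0]))%360)
E
```

```text
t: 22.82
ee_pos: [0.4515, -0.1458, 0.0523]
tool_rot: [0.001, 0.996, -0.094, 0.001]
contact_force: [7.7, -4.0, -16.1]
gripper_width: 0.0132
gripper_force: 20.2
[-0.08517996  0.00157073] 0.059938593430541684 136.0877898513049
```

```bash
python3 -m crank '[[0,0,0,0,0,0.001,255],[0,0,0,0,0,0.001,120],[0,0,0,0,0,0.001,120],[0,0,0,0,0,0.001,120],[0,0,0,0,0,0.001,120],[0,0,0,0,0,-0.03,120],[0,0,0,0,0,-0.08,120],[0,0,0,-0.05,0.03,-0.12,120],[0,0,0,-0.1,0.06,-0.14,120],[0,0,0,-0.15,0.09,-0.14,120],[0,0,0,-0.18,0.12,-0.14,120],[0,0,0,-0.18,0.12,-0.14,120],[0,0,0,-0.18,0.12,-0.14,120]]'
python3 - <<'E'
from go import *
robot.snapshot('top')
im=robot.snapshot('side');cv2.imwrite('pics/s4.png',cv2.resize(im[100:240,180:360,::-1],None,fx=4,fy=4,interpolation=cv2.INTER_CUBIC))
E
```

```text
t: 24.45
ee_pos: [0.2519, -0.2289, 0.1931]
tool_rot: [0.0, 0.996, -0.093, 0.0]
contact_force: [0.5, 0.2, -0.8]
gripper_width: 0.0451
gripper_force: 0.0
```

View pics/s4.png

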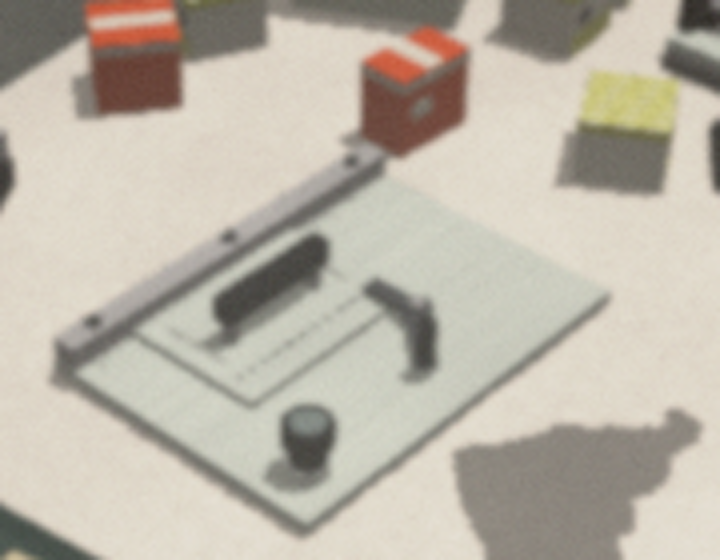

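The view shows the template flat against the fence and the latch nose (crop pixel 375,290) over its near edge. The loupe is untouched and the arm is clear, so I'm handing in.

Run:
```python
from bench import robot
print(robot.finish_job())
```

```text
the job is handed in; nothing more can be done
None
```

The job is handed in, though no pass or fail result came back: the template lies flat over the pin against the fence, the latch is swung in to about 1.8 rad, and the arm is clear of everything at about 24 s of the 72 s allowed.

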